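Switch on the soldering place

ROBOT

A 7-joint arm with a two-finger parallel gripper is mounted at the origin on the work surface. World frame = base frame: x ahead of the robot, y to its left, z up, the work surface at z = 0. Lengths are in m, angles in rad, forces in N, time in s.
With the tool pointing down it reaches from about 0.425 to 0.925 m from the base axis. Payload 6.8 kg.
Tool frame: the origin (TCP) lies at the very end of the fingers, on their centre line; the grasp point (between the pads) lies 19 mm behind it; z points along the fingers, y is the line along which they close (so a half turn about z gives the same grasp; the last joint's range is limited). The gripper opens to 85 mm and grips with 20 to 120 N. Pads are 22 mm wide; open, the fingers measure 114 mm over their backs; the gripper's body (76 mm by 85 mm) begins 54 mm behind the grasp point. The pads swing forward as they close: fully open they stand 13 mm farther back than shut.
Start: joints at [1.096, 0.477, 0.022, 1.555, -0.011, 1.109, -0.083], TCP at [0.242, -0.63, 0.198] pointing down, gripper open.
Joint ranges: [-2.96, 2.96], [-0.34, 2.1], [-1.41, 1.46], [0.24, 2.44], [-1.37, 4.51], [0.17, 1.92], [-2.96, 2.96]. Speed limits (rad/s): [2.39, 2.39, 3.14, 3.14, 3.14, 3.14, 3.14].

INTERFACE

Orientations are given as a unit quaternion [w, x, y, z].
In Python, from station import telemetry, viewer, job, search_frame, cut_out gives the robot as it stands. The module is installed in compiled form; this text tells all that it offers.
- The arm moves only by the shell command python3 -m crank 'ROWS' [FORCE]. ROWS is JSON, a list of rows, each an object with "delta_rot": the turn, a rotation vector about the tool's x, y, z in degrees, a list of three; "xyz": the shift along the tool's x, y, z in m, a list of three; "fingers": the gripper command: -1 is fully open, 1 is shut, values between are in proportion. In form: [{"delta_rot": [ax, ay, az], "xyz": [dx, dy, dz], "fingers": fingers}, ...]. A call has 1 to 10 rows; each row is the pose to reach, as a shift and turn from the pose commanded when the call began, along the tool's axes at that moment; what a row does not reach only later rows make up. A row lasts 1/10 s, in which the tool goes at most 50 mm and 8.59 degrees, less where a joint would pass 70% of its speed; a pose out of reach is approached as far as the arm can. A call with a gripper value outside its range is refused whole. The fingers move at their own pace and stop on an object; FORCE is the grip in N (left out, the last holds). Time passes only in rows, so rows that repeat a pose let the fingers close. It gives the time, the measured TCP pose, the force, the opening and the grip force at its end, in the units of the state.
- telemetry.get_obs(): the state, without advancing time (a new reading comes with each control period).
- viewer.read_camera(name): name is "scene" or "top" or "wrist"; returns a dict with "img" (480x640x3 uint8, red, green, blue), "fx", "fy", "cx", "cy" (pixels), "origin" and "rotation" of the camera in the world. Camera axes: x right, y up, looking along -z (the intrinsics and any distortion apply to the point x, -y, -z); pixel columns grow to the right and rows downward; lengths in m; the calibration is good to about 2 mm. The wrist camera is an equidistant fisheye: a pixel r from the principal point sees the ray r / f radians off the axis. A picture is of the moment at which its call begins. There is no depth.
- job.hand_in(): hands the job in; it is judged then, once.
Trained networks look in the newest picture that a camera, given by its name, has taken for a name from the list of things; names that differ only in an ending like _2 or _b are one class to them, and where a whole thing is asked for, a point or a joint stands for the part that bears it (a point fixed in the world has none). Each returns a list of dicts, best first, with "score" (0 to 1); they miss things now and then, are a little off and sometimes report something else, mostly with a low value. They report only what shows in the picture. A call takes as long as a camera call.
- search_frame(camera, thing): "pixel" ([column, row] in pixels, amid what is visible of it).
- cut_out(camera, thing): "pixels" (480x640 bool, what is visible of it) and "pixel" ([column, row] in pixels, amid what is visible of it).
The state is a dict: "t": time; "q": joint angles; "joint_vel": joint speeds; "joint_torque": joint torques, N m; "eef_pos": TCP position; "tool_rot": TCP orientation; "contact_force": force on the tool from outside, world axes, zero at the start; "torque": the same for the moment, N m; "gripper_width": opening from 0.0 (shut) to 1.0 (fully open); "grasp_force": force on a finger pad.
Only numpy, scipy, OpenCV 4.12 (cv2) and the standard library are available. Lean on these libraries where they do the work, as an engineer would, in place of code of your own. Each camera call takes 0.05 s, during which the arm holds its last target. There are 200 camera calls.

TASK

Get the bench ready for soldering: first switch on the smoke absorber with the rocker on its top, then switch on the soldering station with the rocker on its sloping panel, and then press the middle one of its three preset keys fully down and let it come back up. Do not press the left or right preset key, do not lift, shove or tip anything, and leave the cutters, the solder spool and the iron stand where they are.

Things in the scene. Friction and masses are not known exactly. Their poses are not given: they have to be found in the camera images.
- absorber: smoke absorber: upright light-grey fan box, 74 mm deep (x), 160 wide (y), flat top 180 mm above the bench, on two black feet 130 mm long (x) under its sides; 1.5 kg, standing loose. Round grilles front and back, vent slots on top, rocker at the right of the top. Origin: centre of the underside; x points from its front to its back, away from the robot; y left seen from the robot; z up.
- absorber_switch (a point): middle of the absorber's black rocker, where its two halves meet: 45 mm right of centre (y -45) and 4 mm above the box top. Rocker 30 mm long (x) by 22 wide (y) in a black 40 x 29 mm bezel; x away from the robot, z up. Off: the far half (+x) slants up, its end 14 mm out and 6 mm above this point; the near half lies level. Press the far half 10 to 15 mm from the middle.
- absorber_rocker (a joint): angle of the absorber's rocker, rad: 0 off, 0.42 on. Pressed with about 5 N on the end of its far half it snaps over by itself past half-way (0.21) and stays; when on, the far half lies level with the middle line and the near half slants up.
- station: soldering station: grey wedge-shaped case, 160 mm deep (x), 150 wide (y), 45 high in front, 98 at the back; 1.7 kg, standing loose. Its white panel slopes at 0.416 rad, rising away from the robot, from x -80, z 45 to x +40, z 98 mm: dark display upper left, three keys in a row under it, rocker at the right. Origin: centre of the underside; x from front to back, y left seen from the robot, z up.
- station_switch (a point): middle of the station's mains rocker, where its halves meet, 5 mm above the sloping panel, 48 mm right of the panel's middle. x up the slope along the rocker, y left, z square out of the panel. Same black 30 x 22 mm rocker as on the absorber: off, its upper half (+x) slants up, its end 14 mm out and 6 mm higher along z. Press that upper half 10 to 15 mm from the middle.
- station_rocker (a joint): angle of the station's rocker, rad: 0 off, 0.42 on. Pressed with about 5 N on the end of its upper half it snaps over past half-way (0.21) and stays, with the lower half then slanting up.
- preset_middle_top (a point): centre of the top face of the middle preset key, the key to press: three equal black keys in a row across the panel, 30 mm apart, each 16 mm (up the slope) by 18 mm (across), 10 mm proud of the panel. x up the slope, y left, z square out of the panel.
- preset_middle (a joint): travel of the middle key square into the panel, m: 0 up, 0.004 fully down; spring 1.5 N to start, 4.5 N fully down, comes back up by itself
- preset_left_top (a point): centre of the top face of the left preset key (+y side); not to be pressed
- preset_left (a joint): travel of the left key, m: 0 up, 0.004 down
- preset_right_top (a point): centre of the top face of the right preset key (-y side); not to be pressed
- preset_right (a joint): travel of the right key, m: 0 up, 0.004 down
- spool: bystander: white solder spool standing on its end behind the cutters, 56 mm across, 48 mm high; origin: centre of the underside
- cutters: bystander: side cutters with yellow handles lying on the bench between absorber and station, 135 mm long (along its x), 44 mm wide, 12 mm high; origin near the joint, on the bench
- iron_stand: bystander: soldering iron in its stand behind the work; dark base of 90 mm (x) by 150 mm (y) with a sponge, the iron's handle slants up towards -y to about 150 mm high; origin: centre of the underside

How it is judged:
On the way, in this order (a step that is already met when the one before it is completed fails the run):
1. the smoke absorber's rocker is snapped over to on (value of joint absorber_rocker above 0.34 rad), for 0.1 s.
2. the soldering station's rocker is snapped over to on (value of joint station_rocker above 0.34 rad), for 0.1 s.
3. the middle preset key is pressed fully down (value of joint preset_middle above 0.003 m), for 0.05 s.
4. the middle preset key has come back up (value of joint preset_middle below 0.001 m), for 0.1 s.
At the end, for the whole second after the job is handed in: Both rockers are on (over 0.34 of 0.42 rad), all three preset keys are up (within 1 mm), and absorber and station stand upright (within 0.05 rad), at rest, within 25 mm of where they stood (value of joint each of absorber_rocker, station_rocker above 0.34 rad and value of joint each of preset_middle, preset_left, preset_right below 0.001 m and distance of each of absorber, station from where it was at the start of the episode below 0.025 m and angle between each of absorber, station's own z axis and vertical below 0.05 rad and linear speed of each of absorber, station below 0.01 m/s); the robot touches nothing.
It fails at once if the soldering station is switched on while the smoke absorber is off (value of joint station_rocker above 0.25 rad and value of joint absorber_rocker below 0.2 rad).
It fails at once if the middle preset key is pressed while the station is off (value of joint preset_middle above 0.002 m and value of joint station_rocker below 0.2 rad).
It fails at once if the left or right preset key is pressed (value of joint any of preset_left, preset_right above 0.002 m).
It fails at once if the absorber or the station is lifted, carried, shoved (25 mm) or tipped (distance of any of absorber, station from where it was at the start of the episode above 0.025 m or angle between any of absorber, station's own z axis and vertical above 0.2 rad or height (world z) of any of absorber, station above 0.012 m).
It fails at once if the spool, cutters or iron stand is moved (20 mm) (distance of any of spool, cutters, iron_stand from where it was at the start of the episode above 0.02 m).
It also fails if it takes over 54 s, if anything falls off the work surface, if the arm or the gripper's body presses on something with over 40 N, if the wrist force passes 120 N, or if a joint passes its speed limit or range.

## Working session

There is one attempt and no reset: what is moved stays moved. The work goes in short steps, Python scripts to look and compute and a shell command to move; the robot and the scene stay as the last step left them, time stands still between calls to the robot, and variables do not carry over. Pictures are saved under pics/ and viewed, at most 10 in all, crops included, and the job is handed in when it is done.

```bash
mkdir -p pics; cat > h.py <<'E'
import numpy as np, cv2
from scipy.spatial.transform import Rotation as R
from station import telemetry, viewer, job, search_frame, cut_out
def ray(c,px):
    u,v=(px[0]-c['cx'])/c['fx'],(px[1]-c['cy'])/c['fy']
    if c.get('name')=='wrist':
        r=np.hypot(u,v); s=np.sin(r)/r if r>1e-9 else 1; d=np.array([u*s,-v*s,-np.cos(r)])
    else: d=np.array([u,-v,-1.])
    d/=np.linalg.norm(d); return np.array(c['origin']),np.array(c['rotation'])@d
def proj(c,p):
    d=np.array(c['rotation']).T@(np.array(p)-np.array(c['origin'])); x,y,z=d[0],-d[1],-d[2]
    if c.get('name')=='wrist':
        r=np.hypot(x,y); t=np.arctan2(r,z); x,y=x/r*t,y/r*t
    else: x,y=x/z,y/z
    return np.array([c['cx']+c['fx']*x,c['cy']+c['fy']*y])
def cam(n):
    c=viewer.read_camera(n); c['name']=n; return c
def atz(c,px,z):
    o,d=ray(c,px); return o+d*(z-o[2])/d[2]
def tri(rs):
    A=sum(np.eye(3)-np.outer(d,d) for o,d in rs); b=sum((np.eye(3)-np.outer(d,d))@o for o,d in rs); return np.linalg.solve(A,b)
E
python3 - <<'E'
from h import *
np.set_printoptions(precision=4,suppress=True)
o=telemetry.get_obs(); print({k:np.round(v,3) for k,v in o.items()})
D={}
for n in ['scene','top']:
    c=cam(n); cv2.imwrite(f'pics/{n}0.png',c['img'][:,:,::-1]); print(n,c['fx'],c['cx'],c['cy'],np.array(c['origin']),np.array(c['rotation']).ravel())
    for t in ['absorber','absorber_switch','station','station_switch','preset_middle_top','preset_left_top','preset_right_top','spool','cutters','iron_stand']:
        r=search_frame(n,t)[:2]
        print(n,t,[(np.round(x['pixel'],1),round(x['score'],2)) for x in r])
        if r: D.setdefault(t,[]).append(ray(c,r[0]['pixel']))
for t,v in D.items():
    if len(v)>1: print(t,tri(v))
E
```

```text
{'t': np.float64(0.0), 'q': array([ 1.096,  0.478,  0.022,  1.556, -0.011,  1.109, -0.083]), 'joint_vel': array([-0.001,  0.001, -0.001,  0.   ,  0.001, -0.   ,  0.001]), 'joint_torque': array([ -0.001, -59.645,   1.607, -28.12 ,   0.012,   0.009,   0.   ]), 'eef_pos': array([ 0.242, -0.63 ,  0.197]), 'tool_rot': array([-0.001,  0.983,  0.182, -0.   ]), 'contact_force': array([ 0.662, -0.115,  0.109]), 'torque': array([-0.013,  0.058, -0.014]), 'grasp_force': np.float64(0.0), 'gripper_width': np.float64(0.999)}
scene 613.7111150518465 314.03689851160306 240.95189544192897 [1.3502 0.5356 0.7066] [0.3984 0.221  0.4254 0.782 ]
scene absorber [(array([461.5, 269.4]), 0.98), (array([262.1, 199.6]), 0.53)]Traceback (most recent call last):
  File "<stdin>", line 10, in <module>
  File "h.py", line 9, in ray
    d/=np.linalg.norm(d); return np.array(c['origin']),np.array(c['rotation'])@d
                                                       ~~~~~~~~~~~~~~~~~~~~~~~^~
ValueError: matmul: Input operand 1 has a mismatch in its core dimension 0, with gufunc signature (n?,k),(k,m?)->(n?,m?) (size 3 is different from 4)
```

Rotation is a quaternion.

```bash
sed -i "s/c=viewer.read_camera(n); c\['name'\]=n;/c=viewer.read_camera(n); c['name']=n; q=c['rotation']; c['rotation']=R.from_quat(q,scalar_first=True).as_matrix();/" h.py
python3 - <<'E'
from h import *
np.set_printoptions(precision=4,suppress=True)
D={}
for n in ['scene','top']:
    c=cam(n); cv2.imwrite(f'pics/{n}0.png',c['img'][:,:,::-1]); print(n,c['fx'],c['cx'],c['cy'],np.array(c['origin']),np.array(c['rotation']).ravel())
    for t in ['absorber','absorber_switch','station','station_switch','preset_middle_top','preset_left_top','preset_right_top','spool','cutters','iron_stand']:
        r=search_frame(n,t)[:2]
        print(n,t,[(np.round(x['pixel'],1),round(x['score'],2)) for x in r])
        if r: D.setdefault(t,[]).append(ray(c,r[0]['pixel']))
for t,v in D.items():
    if len(v)>1: print(t,tri(v))
print(telemetry.get_obs()['t'])
E
```

```text
scene 613.7111150518465 314.03689851160306 240.95189544192897 [1.3502 0.5356 0.7066] [-0.5849 -0.4351  0.6845  0.8111 -0.3206  0.4893  0.0066  0.8414  0.5404]
scene absorber [(array([459.1, 270.8]), 0.93), (array([276.5, 200. ]), 0.72)]
scene absorber_switch [(array([460.8, 267.4]), 0.88)]
scene station [(array([256.1, 225.3]), 0.65)]
scene station_switch [(array([252.6, 222.5]), 0.82)]
scene preset_middle_top [(array([289.2, 200.7]), 0.3)]
scene preset_left_top [(array([288.6, 203.3]), 0.41)]
scene preset_right_top [(array([265.3, 200.9]), 0.36)]
scene spool [(array([313.5, 299. ]), 0.92)]
scene cutters [(array([365.2, 256.4]), 0.96)]
scene iron_stand [(array([247. , 334.3]), 0.77)]
top 440.0887624827152 313.289192556651 241.23767670853542 [0.4421 0.0067 0.8688] [-0.1194  0.9667 -0.2264 -0.9928 -0.1163  0.0274  0.0001  0.2281  0.9736]
top absorber [(array([168.6, 326.2]), 0.57)]
top absorber_switch [(array([169.7, 323.6]), 0.73)]
top station [(array([421.1, 293.6]), 0.83), (array([298.1, 339. ]), 0.62)]
top station_switch [(array([421.9, 292.9]), 0.8), (array([290.4, 242. ]), 0.7)]
top preset_middle_top []
top preset_left_top [(array([414.3, 329.7]), 0.51)]
top preset_right_top [(array([440.4, 312.2]), 0.68), (array([454.7, 289.5]), 0.44)]
top spool [(array([289.3, 241.2]), 0.58)]
top cutters [(array([299.9, 335.9]), 0.9), (array([171. , 325.2]), 0.46)]
top iron_stand [(array([303.5, 177.7]), 0.67)]
absorber [0.5047 0.2444 0.0986]
absorber_switch [0.5066 0.2434 0.1059]
station [ 0.5127 -0.2115  0.0276]
station_switch [ 0.5151 -0.2146  0.0337]
preset_left_top [ 0.4463 -0.1772  0.0633]
preset_right_top [ 0.4696 -0.2265  0.0642]
spool [0.6438 0.0302 0.0253]
cutters [0.4614 0.0285 0.0169]
iron_stand [ 0.7766 -0.0127  0.0141]
1.2
```

View pics/scene0.png

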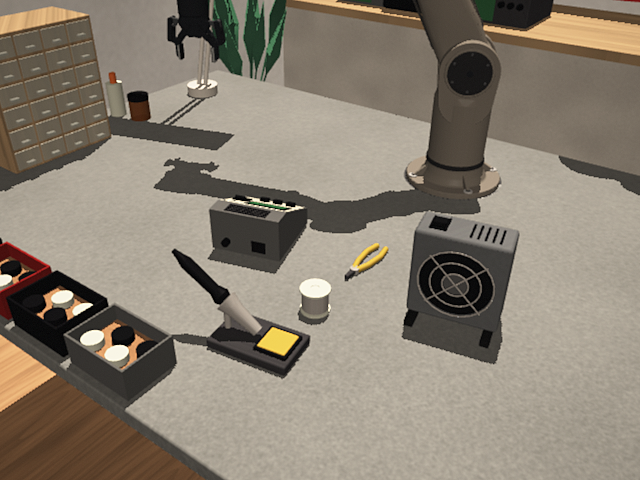

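View pics/top0.png

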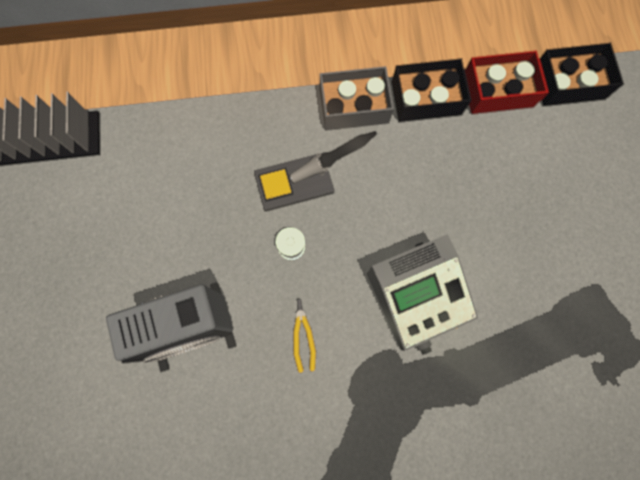

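Scene view: absorber right at (460,270) with its rocker at (440,223), and the station at (256,225). Top view: absorber rocker near (188,311), station rocker near (455,290), keys near (413,329), (428,323) and (443,317). I'll enlarge for exact pixels.

```bash
python3 - <<'E'
import cv2,numpy as np
i=cv2.imread('pics/top0.png')
a=cv2.resize(i[270:380,100:240],None,fx=4,fy=4,interpolation=cv2.INTER_CUBIC)[:, :400+160]
b=cv2.resize(i[225:360,355:485],None,fx=4.4,fy=4.4,interpolation=cv2.INTER_CUBIC)
cv2.imwrite('pics/a.png',a);cv2.imwrite('pics/b.png',b);print(a.shape,b.shape)
E
```

```text
(440, 560, 3) (594, 572, 3)
```

View pics/a.png

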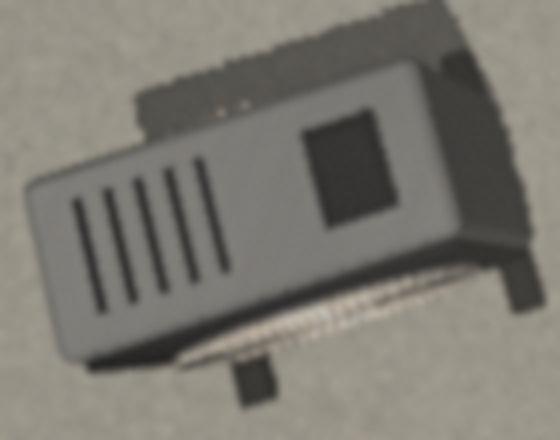

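View pics/b.png

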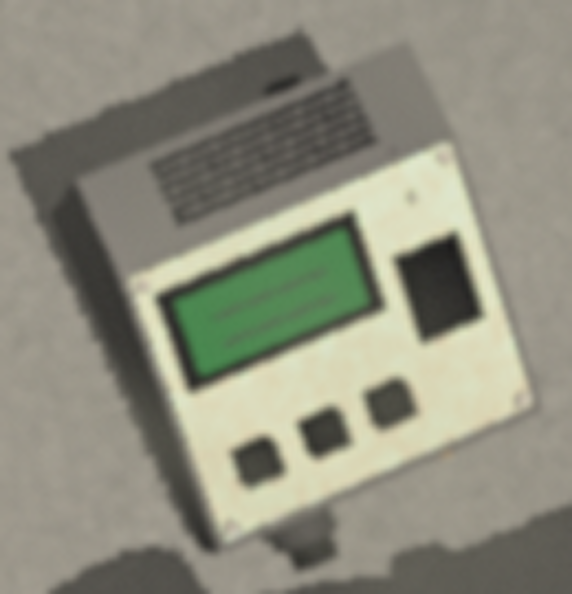

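```bash
cat > fit.py <<'E'
from h import *
from scipy.optimize import least_squares
import json
np.set_printoptions(precision=4,suppress=True)
c=cam('top')
def un(p,s,o): return (np.array(p)+.5)/s-.5+np.array(o)
A=un([(26,186),(68,362),(418,62),(462,235),(350,169)],4,(100,270))
AM=np.array([(.037,.08,.18),(-.037,.08,.18),(.037,-.08,.18),(-.037,-.08,.18),(0,-.045,.182)])
B=un([(128,276),(447,141),(536,405),(216,548),(78,182),(408,42)],4.4,(355,225))
BM=np.array([(.04,.075,.098),(.04,-.075,.098),(-.08,-.075,.045),(-.08,.075,.045),(.08,.075,.098),(.08,-.075,.098)])
def T(p,M):
    cs,sn=np.cos(p[2]),np.sin(p[2]); return M@np.array([[cs,sn,0],[-sn,cs,0],[0,0,1]])+[p[0],p[1],0]
def fit(P,M,g): 
    s=least_squares(lambda p:(np.array([proj(c,x) for x in T(p,M)])-P).ravel(),g); print(s.x,'res',s.fun.reshape(-1,2).round(1).tolist()); return s.x
a=fit(A,AM,[.45,.25,.1]); b=fit(B,BM,[.48,-.24,.2])
# panel-plane points in station frame
sl=.416; ux=np.array([np.cos(sl),0,np.sin(sl)]); uz=np.array([-np.sin(sl),0,np.cos(sl)]); m=np.array([-.02,0,.0715])
def plane(px,h):
    o,d=ray(c,px); Rz=R.from_euler('z',b[2]).as_matrix(); o2=Rz.T@(o-[b[0],b[1],0]); d2=Rz.T@d
    t=((m+uz*h-o2)@uz)/(d2@uz); q=o2+d2*t-m; return q@ux,q[1]
for n,p,h in [('rock',(440,287),.003),('kL',(258,461),.009),('kM',(325,432),.009),('kR',(391,403),.009)]: print(n,np.array(plane(un(p,4.4,(355,225)),h)))
print('abs switch',T(a,np.array([[0,-.045,.184],[.013,-.045,.19]])))
json.dump([list(a),list(b)],open('fit.json','w'))
E
python3 fit.py
```

```text
[0.5038 0.2364 0.1945] res [[-1.7, -1.2], [-2.0, 1.9], [0.5, -2.0], [1.8, 0.3], [1.4, 0.7]]
[ 0.5082 -0.2066  0.2772] res [[-2.6, -0.9], [1.2, -2.6], [1.4, 1.9], [0.7, 1.8], [-0.6, -0.2], [-0.0, -0.1]]
rock [ 0.0062 -0.0486]
kL [-0.0291  0.0486]
kM [-0.0292  0.0184]
kR [-0.0292 -0.0117]
abs switch [[0.5125 0.1923 0.184 ]
 [0.5253 0.1948 0.19  ]]
```

```bash
cat > g.py <<'E'
from h import *
import json
np.set_printoptions(precision=4,suppress=True)
def frame(yaw,tilt=0,spin=0): # tool x along yaw, rising by tilt; spin deg about tool z
    x=np.array([np.cos(yaw)*np.cos(tilt),np.sin(yaw)*np.cos(tilt),np.sin(tilt)]); y=np.array([np.sin(yaw),-np.cos(yaw),0]); z=np.cross(x,y)
    return np.c_[x,y,z]@R.from_euler('z',spin,degrees=True).as_matrix()
def goal(p,M):
    o=telemetry.get_obs(); C=R.from_quat(o['tool_rot'],scalar_first=True).as_matrix()
    print('rot',R.from_matrix(C.T@M).as_rotvec(degrees=True).round(1),'xyz',(C.T@(np.array(p)-o['eef_pos'])).round(4))
def st():
    o=telemetry.get_obs(); print('t',o['t'],'p',np.array(o['eef_pos']),'R',R.from_quat(o['tool_rot'],scalar_first=True).as_matrix().ravel(),'F',np.array(o['contact_force']),'q',np.array(o['q']))
E
python3 - <<'E'
from g import *
goal([.46,-.35,.33],frame(.1945))
E
```

```text
rot [ 0.  -0.   9.9] xyz [ 0.3039 -0.1833 -0.1325]
```

```bash
python3 -m crank '[{"delta_rot":[0,0,0],"xyz":[0.02,-0.01,-0.045],"fingers":1},{"delta_rot":[0,0,5],"xyz":[0.05,-0.03,-0.08],"fingers":1},{"delta_rot":[0,0,9.9],"xyz":[0.304,-0.183,-0.1325],"fingers":1},{"delta_rot":[0,0,9.9],"xyz":[0.304,-0.183,-0.1325],"fingers":1},{"delta_rot":[0,0,9.9],"xyz":[0.304,-0.183,-0.1325],"fingers":1},{"delta_rot":[0,0,9.9],"xyz":[0.304,-0.183,-0.1325],"fingers":1},{"delta_rot":[0,0,9.9],"xyz":[0.304,-0.183,-0.1325],"fingers":1},{"delta_rot":[0,0,9.9],"xyz":[0.304,-0.183,-0.1325],"fingers":1},{"delta_rot":[0,0,9.9],"xyz":[0.304,-0.183,-0.1325],"fingers":1},{"delta_rot":[0,0,9.9],"xyz":[0.304,-0.183,-0.1325],"fingers":1}]' 40; python3 - <<'E'
from g import *
st(); goal([.525,.195,.26],frame(.1945))
E
```

```text
t: 2.25
eef_pos: [0.4614, -0.3489, 0.3304]
tool_rot: [0.0, 0.995, 0.099, 0.0]
contact_force: [-0.4, -0.6, 0.1]
gripper_width: 0.0
grasp_force: 0.0
t 2.25 p [ 0.4614 -0.3489  0.3304] R [ 0.9805  0.1963  0.0007  0.1963 -0.9805 -0.0003  0.0006  0.0005 -1.    ] F [-0.3557 -0.5784  0.0525] q [ 0.6233  0.2256 -0.1019  1.6102  0.0235  1.3062 -0.8554]
rot [ 0.  -0.   0.2] xyz [ 0.1691 -0.5209  0.0702]
```

```bash
python3 -m crank '[{"delta_rot":[0,0,0],"xyz":[0.169,-0.521,0.07],"fingers":1},{"delta_rot":[0,0,0],"xyz":[0.169,-0.521,0.07],"fingers":1},{"delta_rot":[0,0,0],"xyz":[0.169,-0.521,0.07],"fingers":1},{"delta_rot":[0,0,0],"xyz":[0.169,-0.521,0.07],"fingers":1},{"delta_rot":[0,0,0],"xyz":[0.169,-0.521,0.07],"fingers":1},{"delta_rot":[0,0,0],"xyz":[0.169,-0.521,0.07],"fingers":1},{"delta_rot":[0,0,0],"xyz":[0.169,-0.521,0.07],"fingers":1},{"delta_rot":[0,0,0],"xyz":[0.169,-0.521,0.07],"fingers":1},{"delta_rot":[0,0,0],"xyz":[0.169,-0.521,0.07],"fingers":1},{"delta_rot":[0,0,0],"xyz":[0.169,-0.521,0.07],"fingers":1}]'; python3 - <<'E'
from g import *
st(); goal([.525,.195,.26],frame(.1945))
c=cam('wrist'); cv2.imwrite('pics/w1.png',c['img'][:,:,::-1]); print(c['fx'],c['cx'],c['cy'],c['origin'])
o=telemetry.get_obs(); print('tcp px',proj(c,o['eef_pos']))
a,b=json.load(open('fit.json'))
F=frame(a[2])
for n,p in [('sw',(0,-.045,.184)),('BR',(.037,-.08,.18)),('BL',(.037,.08,.18)),('FR',(-.037,-.08,.18)),('FL',(-.037,.08,.18))]:
    w=R.from_euler('z',a[2]).as_matrix()@np.array(p)+[a[0],a[1],0]; print(n,w,proj(c,w))
for t in ['absorber_switch','absorber']: print(t,[(np.round(x['pixel'],1),round(x['score'],2)) for x in search_frame('wrist',t)[:2]])
E
```

```text
t: 3.25
eef_pos: [0.52, 0.1416, 0.2662]
tool_rot: [0.0, 0.995, 0.095, 0.0]
contact_force: [0.5, 0.1, -0.4]
gripper_width: 0.003
grasp_force: 0.0
t 3.25 p [0.52   0.1416 0.2662] R [ 0.982   0.189   0.0003  0.189  -0.982  -0.001   0.0002  0.001  -1.    ] F [ 0.5439  0.0737 -0.3928] q [ 0.0124  0.2269 -0.4641  1.7711  0.1107  1.1692 -1.8654]
rot [ 0.1 -0.  -0.2] xyz [ 0.015  -0.0515  0.0062]
371.64829954431775 321.27754710656586 235.32207713411995 [0.5886 0.1554 0.4435]
tcp px [301.6737 270.5464]
sw [0.5125 0.1923 0.184 ] [251.6426 227.8193]
BR [0.5556 0.1651 0.18  ] [298.8444 175.8686]
BL [0.5247 0.3221 0.18  ] [102.7207 183.5052]
FR [0.483  0.1508 0.18  ] [300.6812 273.2655]
FL [0.4521 0.3078 0.18  ] [114.7594 269.9888]
absorber_switch [(array([209.7, 213. ]), 0.73)]
absorber [(array([211.8, 213.9]), 0.92)]
```

View pics/w1.png

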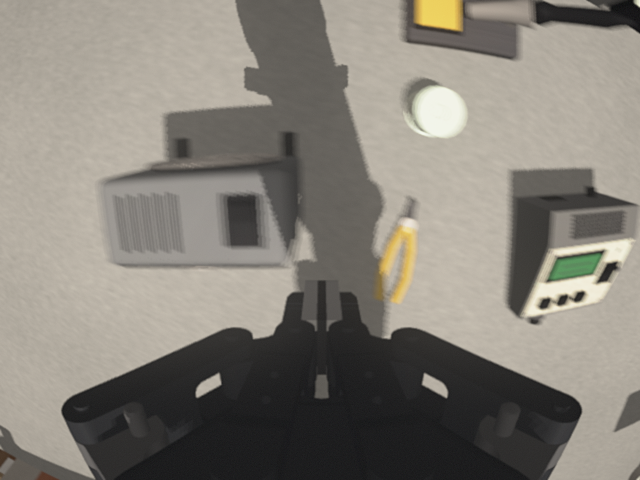

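Motion-blurred: absorber top at (110–300, 160–265), its rocker near (243,220), shut fingertips at (321,283). Finish the move, then measure at rest.

```bash
python3 -m crank '[{"delta_rot":[0,0,0],"xyz":[0,-0.053,0.006],"fingers":1},{"delta_rot":[0,0,0],"xyz":[-0.02,-0.053,-0.02],"fingers":1},{"delta_rot":[0,0,0],"xyz":[-0.02,-0.053,-0.02],"fingers":1},{"delta_rot":[0,0,0],"xyz":[-0.02,-0.053,-0.02],"fingers":1},{"delta_rot":[0,0,0],"xyz":[-0.02,-0.053,-0.02],"fingers":1}]'; python3 - <<'E'
from g import *
c=cam('wrist'); st(); cv2.imwrite('pics/w2.png',c['img'][:,:,::-1])
o=telemetry.get_obs(); print('tcp px',proj(c,o['eef_pos']))
a,b=json.load(open('fit.json'))
for n,p in [('sw',(0,-.045,.184)),('BR',(.037,-.08,.18)),('BL',(.037,.08,.18)),('FR',(-.037,-.08,.18)),('FL',(-.037,.08,.18))]:
    w=R.from_euler('z',a[2]).as_matrix()@np.array(p)+[a[0],a[1],0]; print(n,w,proj(c,w))
E
```

```text
t: 3.9
eef_pos: [0.4905, 0.1876, 0.286]
tool_rot: [0.001, 0.995, 0.095, -0.0]
contact_force: [0.6, -0.7, 0.2]
gripper_width: -0.001
grasp_force: 0.0
t 3.95 p [0.4903 0.188  0.2859] R [ 0.9819  0.1893 -0.0007  0.1893 -0.9819 -0.0011 -0.0009  0.0009 -1.    ] F [-0.4638 -0.9548 -0.2361] q [-0.0502  0.1916 -0.4996  1.7704  0.0984  1.2053 -1.9578]
tcp px [321.2459 272.7083]
sw [0.5125 0.1923 0.184 ] [321.187  195.3143]
BR [0.5556 0.1651 0.18  ] [367.1019 146.7333]
BL [0.5247 0.3221 0.18  ] [165.23   152.2729]
FR [0.483  0.1508 0.18  ] [365.1724 240.26  ]
FL [0.4521 0.3078 0.18  ] [172.6492 240.748 ]
```

View pics/w2.png

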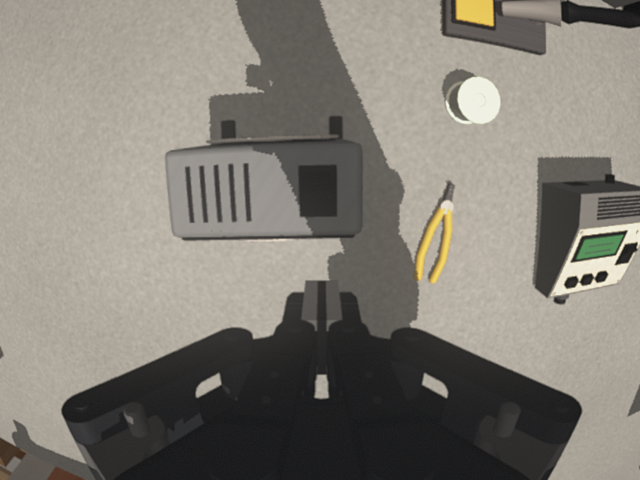

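At rest: absorber top corners at (166,150), (173,238), (361,141) and (362,236), bezel centre (318,191), about 2–3 mm beyond my fit. Fingertip edge at row 281, which I'll check against the tool model.

```bash
python3 - <<'E'
from g import *
from scipy.optimize import least_squares
c=cam('wrist'); o=telemetry.get_obs(); C=R.from_quat(o['tool_rot'],scalar_first=True).as_matrix(); p=np.array(o['eef_pos'])
for l in [(0,0,0),(.011,0,0),(-.011,0,0),(.011,0,-.02),(.011,0,-.04),(0,.01,0),(0,0,-.04)]: print(l,proj(c,p+C@np.array(l)))
P=np.array([(166,150),(173,238),(361,141),(362,236),(318,191)])
M=np.array([(.036,.079,.18),(-.036,.079,.18),(.036,-.079,.18),(-.036,-.079,.18),(0,-.045,.183)])
def T(q,M): return M@R.from_euler('z',q[2]).as_matrix().T+[q[0],q[1],0]
s=least_squares(lambda q:(np.array([proj(c,x) for x in T(q,M)])-P).ravel(),[.5,.24,.19]); print(s.x,s.fun.reshape(-1,2).round(1).tolist())
print('sw',T(s.x,np.array([[0,-.045,.184],[.014,-.045,.19]])), 'bezel px only',atz(c,(318,191),.183))
print(atz(c,(321,281),p[2])-p)
E
```

```text
(0, 0, 0) [321.1479 272.6917]
(0.011, 0, 0) [321.1499 252.3238]
(-0.011, 0, 0) [321.1462 292.2157]
(0.011, 0, -0.02) [321.1326 266.2992]
(0.011, 0, -0.04) [321.1112 283.7782]
(0, 0.01, 0) [340.6675 272.662 ]
(0, 0, -0.04) [321.1103 308.1795]
[0.5062 0.2392 0.2073] [[-2.3, 1.1], [-1.2, -0.7], [1.9, 1.8], [0.4, -1.7], [0.7, -0.5]]
sw [[0.5154 0.1952 0.184 ]
 [0.5291 0.1981 0.19  ]] bezel px only [0.515  0.1957 0.183 ]
[-0.0046 -0.0008  0.    ]
```

```bash
python3 - <<'E'
from g import *
goal([.528,.198,.205],frame(.2))
E
```

```text
rot [ 0.   0.1 -0.5] xyz [ 0.0391 -0.0022  0.0808]
```

```bash
python3 -m crank '[{"delta_rot":[0,0,-0.5],"xyz":[0.039,-0.002,0.03],"fingers":1},{"delta_rot":[0,0,-0.5],"xyz":[0.039,-0.002,0.06],"fingers":1},{"delta_rot":[0,0,-0.5],"xyz":[0.039,-0.002,0.08],"fingers":1},{"delta_rot":[0,0,-0.5],"xyz":[0.039,-0.002,0.08],"fingers":1},{"delta_rot":[0,0,-0.5],"xyz":[0.039,-0.002,0.08],"fingers":1}]'; python3 - <<'E'
from g import *
c=cam('scene'); st(); o=telemetry.get_obs(); C=R.from_quat(o['tool_rot'],scalar_first=True).as_matrix(); p=np.array(o['eef_pos'])
x0,y0=400,170; im=c['img'][y0:y0+110,x0:x0+140,::-1]
w=cam('wrist')['img'][130:330,230:410,::-1]
im=cv2.resize(im,None,fx=4,fy=4,interpolation=cv2.INTER_CUBIC); w=cv2.resize(w,(216,240))
out=np.zeros((440,780,3),np.uint8); out[:,:560]=im; out[:240,564:]=w; cv2.imwrite('pics/s1.png',out)
for l in [(0,0,0),(.011,0,0),(-.011,0,0),(0,.01,0),(0,-.01,0)]: print(l,(proj(c,p+C@np.array(l))-[x0,y0])*4)
for n,q in [('sw',(.5152,.1955,.184)),('end',(.529,.1984,.19))]: print(n,(proj(c,q)-[x0,y0])*4)
E
```

```text
t: 4.5
eef_pos: [0.5277, 0.1993, 0.2066]
tool_rot: [0.0, 0.995, 0.101, -0.0]
contact_force: [-0.0, -0.3, 0.5]
gripper_width: 0.0
grasp_force: 0.0
t 4.55 p [0.5282 0.1998 0.2076] R [ 0.9796  0.2008  0.0011  0.2008 -0.9796  0.0005  0.0012 -0.0002 -1.    ] F [0.3158 1.334  0.3696] q [-0.0793  0.327  -0.4864  1.787   0.1724  1.0684 -1.9956]
(0, 0, 0) [161.3915 171.9532]
(0.011, 0, 0) [154.5115 184.3726]
(-0.011, 0, 0) [168.1556 159.743 ]
(0, 0.01, 0) [137.2797 166.7756]
(0, -0.01, 0) [185.6693 177.1665]
sw [159.2295 205.3921]
end [152.4252 208.8916]
```

View pics/s1.png

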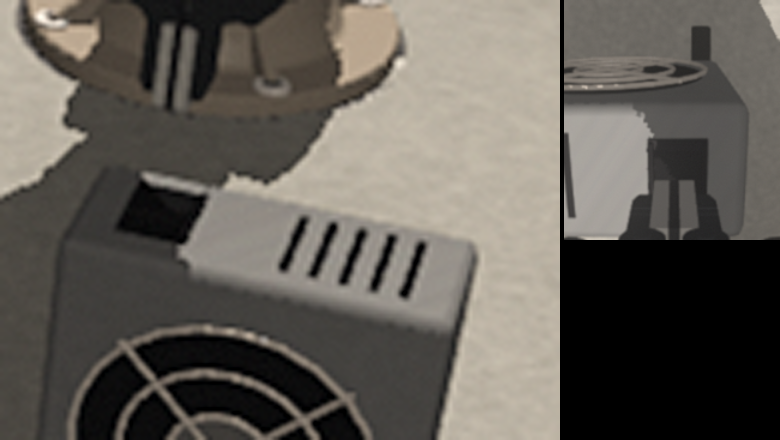

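The scene crop shows the shut fingertips ending at (170,107), about 35 mm short of the reported TCP; the wrist view agrees. The absorber's rocker, at (160,210), matches the prediction. I'll descend slowly and let the force tell.

```bash
python3 -m crank '[{"delta_rot":[0,0,0],"xyz":[0,0.002,0.01],"fingers":1},{"delta_rot":[0,0,0],"xyz":[0,0.002,0.013],"fingers":1},{"delta_rot":[0,0,0],"xyz":[0,0.002,0.015],"fingers":1},{"delta_rot":[0,0,0],"xyz":[0,0.002,0.017],"fingers":1},{"delta_rot":[0,0,0],"xyz":[0,0.002,0.019],"fingers":1},{"delta_rot":[0,0,0],"xyz":[0,0.002,0.019],"fingers":1}]'; python3 -c "
from g import *
st()"
```

```text
t: 5.2
eef_pos: [0.5278, 0.1978, 0.1874]
tool_rot: [0.0, 0.995, 0.101, -0.0]
contact_force: [-0.2, 0.0, 0.6]
gripper_width: 0.002
grasp_force: 0.0
t 5.2 p [0.5278 0.1978 0.1874] R [ 0.9795  0.2014 -0.0003  0.2014 -0.9795 -0.0002 -0.0003  0.0001 -1.    ] F [-0.1535  0.0338  0.6433] q [-0.0815  0.3463 -0.4822  1.8105  0.1846  1.0296 -2.0029]
```

```bash
python3 -m crank '[{"delta_rot":[0,0,0],"xyz":[0,0,0.002],"fingers":1},{"delta_rot":[0,0,0],"xyz":[0,0,0.003],"fingers":1},{"delta_rot":[0,0,0],"xyz":[0,0,0.004],"fingers":1},{"delta_rot":[0,0,0],"xyz":[0,0,0.005],"fingers":1},{"delta_rot":[0,0,0],"xyz":[0,0,0.005],"fingers":1}]'; python3 - <<'E'
from g import *
c=cam('scene'); st()
x0,y0=400,170; im=c['img'][y0:y0+110,x0:x0+140,::-1]
w=cam('wrist')['img'][130:330,230:410,::-1]
im=cv2.resize(im,None,fx=4,fy=4,interpolation=cv2.INTER_CUBIC); w=cv2.resize(w,(216,240))
out=np.zeros((440,780,3),np.uint8); out[:,:560]=im; out[:240,564:]=w; cv2.imwrite('pics/s2.png',np.clip(out.astype(float)*1.6,0,255).astype(np.uint8))
E
```

```text
t: 5.7
eef_pos: [0.5278, 0.1978, 0.1825]
tool_rot: [0.0, 0.995, 0.101, -0.0]
contact_force: [-0.6, 0.1, -0.3]
gripper_width: -0.0
grasp_force: 0.0
t 5.75 p [0.5278 0.1978 0.1825] R [ 0.9795  0.2014 -0.0001  0.2014 -0.9795 -0.     -0.0002  0.     -1.    ] F [0.2885 0.097  0.7126] q [-0.0828  0.3514 -0.4812  1.8156  0.188   1.0199 -2.0058]
```

View pics/s2.png

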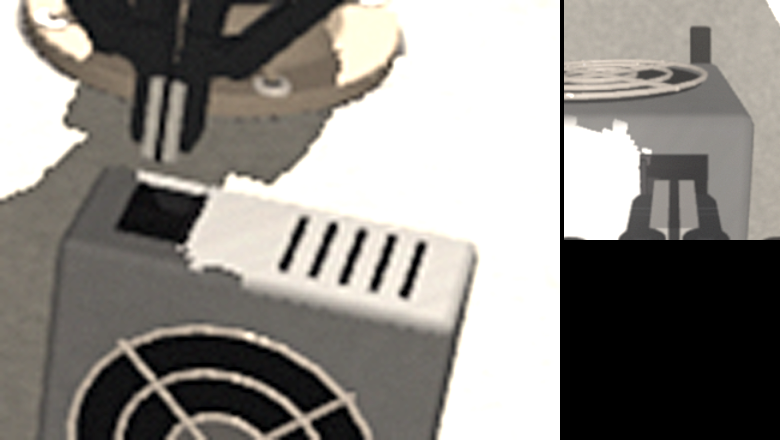

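The fingers really do end about 35 mm behind the reported TCP: tips at (162,160), still above the rocker at (160,210), with no force. Continuing down to about z 0.16, then in small steps.

```bash
python3 -m crank '[{"delta_rot":[0,0,0],"xyz":[0,0,0.006],"fingers":1},{"delta_rot":[0,0,0],"xyz":[0,0,0.012],"fingers":1},{"delta_rot":[0,0,0],"xyz":[0,0,0.017],"fingers":1},{"delta_rot":[0,0,0],"xyz":[0,0,0.019],"fingers":1},{"delta_rot":[0,0,0],"xyz":[0,0,0.021],"fingers":1},{"delta_rot":[0,0,0],"xyz":[0,0,0.021],"fingers":1}]'; python3 -m crank '[{"delta_rot":[0,0,0],"xyz":[0,0,0.002],"fingers":1},{"delta_rot":[0,0,0],"xyz":[0,0,0.004],"fingers":1},{"delta_rot":[0,0,0],"xyz":[0,0,0.004],"fingers":1}]'
```

```text
t: 6.4
eef_pos: [0.5278, 0.1978, 0.1613]
tool_rot: [0.0, 0.995, 0.101, -0.0]
contact_force: [-0.5, -0.0, -0.1]
gripper_width: -0.003
grasp_force: 0.0
t: 6.7
eef_pos: [0.5278, 0.1977, 0.1574]
tool_rot: [0.0, 0.995, 0.101, -0.0]
contact_force: [-0.5, 0.3, 0.6]
gripper_width: -0.001
grasp_force: 0.0
```

```bash
for i in 1 2 3; do :; done; python3 -m crank '[{"delta_rot":[0,0,0],"xyz":[0,0,0.0015],"fingers":1},{"delta_rot":[0,0,0],"xyz":[0,0,0.0015],"fingers":1}]'; python3 -m crank '[{"delta_rot":[0,0,0],"xyz":[0,0,0.0015],"fingers":1},{"delta_rot":[0,0,0],"xyz":[0,0,0.0015],"fingers":1}]';  python3 -m crank '[{"delta_rot":[0,0,0],"xyz":[0,0,0.0015],"fingers":1},{"delta_rot":[0,0,0],"xyz":[0,0,0.0015],"fingers":1}]'
```

```text
t: 6.9
eef_pos: [0.5281, 0.1979, 0.1563]
tool_rot: [-0.0, 0.995, 0.101, 0.0]
contact_force: [-0.2, -0.3, 1.7]
gripper_width: -0.0
grasp_force: 0.7
t: 7.1
eef_pos: [0.5285, 0.198, 0.155]
tool_rot: [-0.0, 0.995, 0.101, 0.001]
contact_force: [0.7, -0.4, 3.7]
gripper_width: 0.003
grasp_force: 1.5
t: 7.3
eef_pos: [0.5276, 0.1977, 0.1528]
tool_rot: [0.0, 0.995, 0.101, -0.0]
contact_force: [-0.3, 0.2, -0.3]
gripper_width: 0.002
grasp_force: 0.0
```

Force built to 3.7 N, then dropped to zero at a tip height that means the rocker snapped over. Effective tip is about 33.5 mm behind the TCP. Retreat up, then across to the station.

```bash
python3 -m crank '[{"delta_rot":[0,0,0],"xyz":[0,0,-0.04],"fingers":1},{"delta_rot":[0,0,0],"xyz":[0,0,-0.08],"fingers":1},{"delta_rot":[0,0,0],"xyz":[0,0,-0.12],"fingers":1},{"delta_rot":[0,0,0],"xyz":[0,0,-0.12],"fingers":1}]'; python3 - <<'E'
from g import *
st(); goal([.46,-.225,.26],frame(.277))
E
```

```text
t: 7.7
eef_pos: [0.5302, 0.1995, 0.2785]
tool_rot: [-0.001, 0.995, 0.101, 0.004]
contact_force: [0.1, 0.4, 0.4]
gripper_width: -0.003
grasp_force: 0.0
t 7.7 p [0.5302 0.1995 0.2785] R [ 0.9795  0.2014  0.0079  0.2014 -0.9795  0.0034  0.0085 -0.0017 -1.    ] F [0.0936 0.4141 0.4412] q [-0.0634  0.2658 -0.4956  1.6991  0.1356  1.2019 -1.9603]
rot [-0.1 -0.5 -4.3] xyz [-0.1544  0.4017  0.0165]
```

```bash
python3 -m crank '[{"delta_rot":[0,0,-4.3],"xyz":[-0.154,0.402,0.015],"fingers":1},{"delta_rot":[0,0,-4.3],"xyz":[-0.154,0.402,0.015],"fingers":1},{"delta_rot":[0,0,-4.3],"xyz":[-0.154,0.402,0.015],"fingers":1},{"delta_rot":[0,0,-4.3],"xyz":[-0.154,0.402,0.015],"fingers":1},{"delta_rot":[0,0,-4.3],"xyz":[-0.154,0.402,0.015],"fingers":1},{"delta_rot":[0,0,-4.3],"xyz":[-0.154,0.402,0.015],"fingers":1},{"delta_rot":[0,0,-4.3],"xyz":[-0.154,0.402,0.015],"fingers":1},{"delta_rot":[0,0,-4.3],"xyz":[-0.154,0.402,0.015],"fingers":1},{"delta_rot":[0,0,-4.3],"xyz":[-0.154,0.402,0.015],"fingers":1},{"delta_rot":[0,0,-4.3],"xyz":[-0.154,0.402,0.015],"fingers":1}]'; python3 -m crank '[{"delta_rot":[0,0,0],"xyz":[0,0,0],"fingers":1},{"delta_rot":[0,0,0],"xyz":[0,0,0],"fingers":1},{"delta_rot":[0,0,0],"xyz":[0,0,0],"fingers":1}]'; python3 - <<'E'
from g import *
import pickle
c=cam('wrist'); st(); pickle.dump(c,open('w3.pkl','wb'))
a,b=json.load(open('fit.json'))
sl=.416; ux=np.array([np.cos(sl),0,np.sin(sl)]); uz=np.array([-np.sin(sl),0,np.cos(sl)]); m=np.array([-.02,0,.0715]); uy=np.array([0,1,0])
W=lambda p: R.from_euler('z',b[2]).as_matrix()@p+[b[0],b[1],0]
for n,p in [('rock',m+.006*ux-.048*uy+.003*uz),('kM',m-.029*ux+.018*uy+.01*uz),('kR',m-.029*ux-.012*uy+.01*uz)]: print(n,proj(c,W(p)))
for t in ['station_switch','preset_middle_top']: print(t,[(np.round(x['pixel'],1),round(x['score'],2)) for x in search_frame('wrist',t)[:3]])
x0,y0=int(proj(c,W(m))[0])-130,max(0,int(proj(c,W(m))[1])-95); print(x0,y0)
cv2.imwrite('pics/w3.png',cv2.resize(c['img'][y0:y0+195,max(x0,0):x0+260,::-1],None,fx=3,fy=3,interpolation=cv2.INTER_CUBIC))
E
```

```text
t: 8.7
eef_pos: [0.4552, -0.232, 0.2566]
tool_rot: [0.0, 0.991, 0.134, -0.002]
contact_force: [-0.2, -0.2, -0.2]
gripper_width: -0.003
grasp_force: 0.0
t: 9.0
eef_pos: [0.4584, -0.2253, 0.2579]
tool_rot: [-0.0, 0.99, 0.14, -0.0]
contact_force: [1.0, -1.1, -0.0]
gripper_width: -0.004
grasp_force: 0.0
t 9.05 p [ 0.4583 -0.2255  0.258 ] R [ 0.961   0.2767 -0.0001  0.2767 -0.961   0.0003 -0.     -0.0003 -1.    ] F [ 0.2607 -0.5877  1.0127] q [ 0.53    0.1613 -0.219   1.855   0.0384  1.1295 -0.9931]
rock [366.9939 167.0952]
kM [299.4197 200.4936]
kR [329.3805 200.5846]
station_switch [(array([317.8, 138.7]), 0.57), (array([329.3, 196.3]), 0.34)]
preset_middle_top [(array([298.4, 197. ]), 0.9), (array([159.6,   7.9]), 0.37)]
187 75
```

View pics/w3.png

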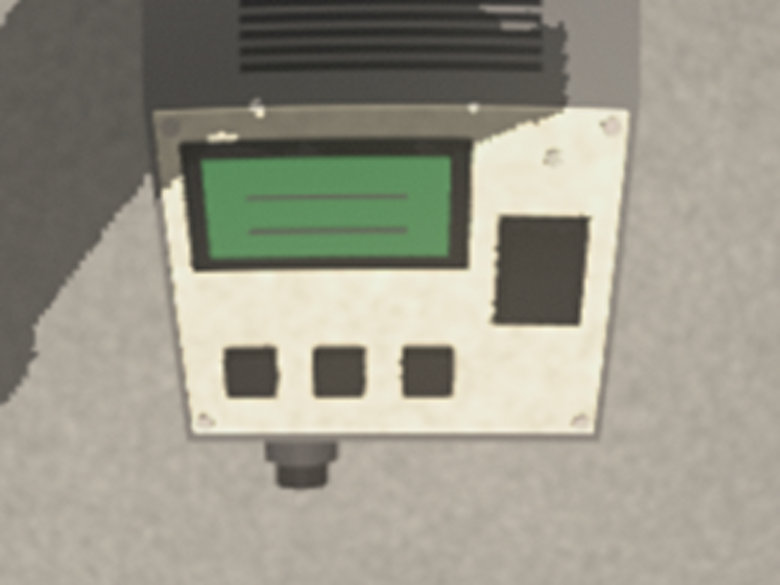

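Rocker bezel centre at full-image (367,165), middle key (300,199), right key (330,199): within 2 px of the prediction, so I refit from this close view and get the standoff.

```bash
cat > s.py <<'E'
from g import *
import pickle
from scipy.optimize import least_squares
c=pickle.load(open('w3.pkl','rb'))
P=(np.array([(153,110),(630,110),(598,436),(190,436),(339,372),(541,270)])+.5)/3-.5+[187,75]
sl=.416; ux=np.array([np.cos(sl),0,np.sin(sl)]); uz=np.array([-np.sin(sl),0,np.cos(sl)]); m=np.array([-.02,0,.0715]); uy=np.array([0,1,0])
def T(q,p): return R.from_euler('z',q[2]).as_matrix()@p+[q[0],q[1],0]
def mod(q): return [m+.0655*ux+.075*uy,m+.0655*ux-.075*uy,m-.0655*ux-.075*uy,m-.0655*ux+.075*uy,m+q[3]*ux+q[4]*uy+.01*uz,m+q[5]*ux-.048*uy+.003*uz]
s=least_squares(lambda q:(np.array([proj(c,T(q,x)) for x in mod(q)])-P).ravel(),[.508,-.2066,.277,-.029,.018,.006]); q=s.x
H=.0335
def tgt(su,sy,h): # tip at panel coords -> TCP
    return T(q,m+su*ux+sy*uy+h*uz)-R.from_euler('z',q[2]).as_matrix()@uz*H
if __name__=='__main__':
    print(q,s.fun.reshape(-1,2).round(1).tolist())
    goal(tgt(q[5]+.013,-.048,.031),frame(q[2],sl))
E
python3 s.py
```

```text
[ 0.5087 -0.2063  0.2808 -0.0273  0.0178  0.0079] [[-3.2, -2.2], [3.3, -2.5], [0.5, 2.9], [-0.7, 2.9], [-0.0, 0.0], [0.1, 0.0]]
rot [ 0.  23.8 -0.1] xyz [0.0541 0.043  0.1805]
```

```bash
python3 -m crank '[{"delta_rot":[0,8,0],"xyz":[0.03,0.02,0.03],"fingers":1},{"delta_rot":[0,16,0],"xyz":[0.05,0.04,0.06],"fingers":1},{"delta_rot":[0,23.8,0],"xyz":[0.054,0.043,0.1],"fingers":1},{"delta_rot":[0,23.8,0],"xyz":[0.054,0.043,0.14],"fingers":1},{"delta_rot":[0,23.8,0],"xyz":[0.054,0.043,0.16],"fingers":1},{"delta_rot":[0,23.8,0],"xyz":[0.054,0.043,0.18],"fingers":1},{"delta_rot":[0,23.8,0],"xyz":[0.054,0.043,0.18],"fingers":1},{"delta_rot":[0,23.8,0],"xyz":[0.054,0.043,0.18],"fingers":1}]'; python3 -c "
from g import *
st()"; python3 s.py
```

```text
t: 9.95
eef_pos: [0.5221, -0.2532, 0.0785]
tool_rot: [-0.029, 0.969, 0.136, 0.204]
contact_force: [0.8, -0.5, -0.3]
gripper_width: -0.002
grasp_force: 0.0
t 9.95 p [ 0.5221 -0.2532  0.0785] R [ 0.8797  0.2746  0.3881  0.2511 -0.9615  0.1112  0.4037 -0.0003 -0.9149] F [ 0.7575 -0.517  -0.2565] q [ 0.8084  0.3984 -0.3385  2.1159 -0.4455  0.3852 -0.3863]
[ 0.5087 -0.2063  0.2808 -0.0273  0.0178  0.0079] [[-3.2, -2.2], [3.3, -2.5], [0.5, 2.9], [-0.7, 2.9], [-0.0, 0.0], [0.1, 0.0]]
rot [ 0.   0.  -0.1] xyz [-0.0001 -0.0008  0.0009]
```

```bash
python3 -m crank '[{"delta_rot":[0,0,0],"xyz":[0,-0.001,0.006],"fingers":1},{"delta_rot":[0,0,0],"xyz":[0,-0.001,0.012],"fingers":1},{"delta_rot":[0,0,0],"xyz":[0,-0.001,0.016],"fingers":1},{"delta_rot":[0,0,0],"xyz":[0,-0.001,0.018],"fingers":1},{"delta_rot":[0,0,0],"xyz":[0,-0.001,0.018],"fingers":1}]';  python3 -m crank '[{"delta_rot":[0,0,0],"xyz":[0,0,0.0015],"fingers":1},{"delta_rot":[0,0,0],"xyz":[0,0,0.0015],"fingers":1}]';  python3 -m crank '[{"delta_rot":[0,0,0],"xyz":[0,0,0.0015],"fingers":1},{"delta_rot":[0,0,0],"xyz":[0,0,0.0015],"fingers":1}]'
```

```text
t: 10.45
eef_pos: [0.5285, -0.2503, 0.0615]
tool_rot: [-0.029, 0.969, 0.136, 0.204]
contact_force: [-0.2, -0.4, -0.1]
gripper_width: 0.0
grasp_force: 0.0
t: 10.65
eef_pos: [0.529, -0.2504, 0.0603]
tool_rot: [-0.029, 0.969, 0.135, 0.204]
contact_force: [0.2, -0.0, -0.1]
gripper_width: -0.007
grasp_force: 0.0
t: 10.85
eef_pos: [0.5296, -0.2503, 0.0589]
tool_rot: [-0.029, 0.969, 0.135, 0.204]
contact_force: [1.0, -0.8, 1.0]
gripper_width: 0.002
grasp_force: 0.0
```

```bash
python3 -m crank '[{"delta_rot":[0,0,0],"xyz":[0,0,0.0015],"fingers":1},{"delta_rot":[0,0,0],"xyz":[0,0,0.0015],"fingers":1}]';  python3 s.py
```

```text
t: 11.05
eef_pos: [0.5305, -0.2501, 0.0578]
tool_rot: [-0.028, 0.969, 0.136, 0.204]
contact_force: [-1.1, 0.8, 4.3]
gripper_width: 0.002
grasp_force: 1.6
[ 0.5087 -0.2063  0.2808 -0.0273  0.0178  0.0079] [[-3.2, -2.2], [3.3, -2.5], [0.5, 2.9], [-0.7, 2.9], [-0.0, 0.0], [0.1, 0.0]]
rot [ 0.1  0.  -0.1] xyz [ 0.     -0.0001 -0.0217]
```

```bash
python3 -m crank '[{"delta_rot":[0,0,0],"xyz":[0,0,0.0015],"fingers":1},{"delta_rot":[0,0,0],"xyz":[0,0,0.0015],"fingers":1}]'; python3 -m crank '[{"delta_rot":[0,0,0],"xyz":[0,0,0.0012],"fingers":1},{"delta_rot":[0,0,0],"xyz":[0,0,0.0012],"fingers":1}]';  python3 s.py
```

```text
t: 11.25
eef_pos: [0.5308, -0.2498, 0.056]
tool_rot: [-0.029, 0.969, 0.136, 0.204]
contact_force: [0.9, 0.5, 0.3]
gripper_width: 0.0
grasp_force: 0.0
t: 11.45
eef_pos: [0.5308, -0.2496, 0.0546]
tool_rot: [-0.029, 0.969, 0.135, 0.204]
contact_force: [0.2, -0.8, 0.1]
gripper_width: 0.001
grasp_force: 0.0
[ 0.5087 -0.2063  0.2808 -0.0273  0.0178  0.0079] [[-3.2, -2.2], [3.3, -2.5], [0.5, 2.9], [-0.7, 2.9], [-0.0, 0.0], [0.1, 0.0]]
rot [ 0.   0.1 -0.2] xyz [ 0.0009  0.0003 -0.0248]
```

Same signature (4.3 N, then zero): the station rocker has snapped. Retract square and work out the key standoff.

```bash
python3 -m crank '[{"delta_rot":[0,0,0],"xyz":[0,0,-0.015],"fingers":1},{"delta_rot":[0,0,0],"xyz":[0,0,-0.035],"fingers":1},{"delta_rot":[0,0,0],"xyz":[0,0,-0.035],"fingers":1},{"delta_rot":[0,0,0],"xyz":[0,0,-0.035],"fingers":1}]'; python3 - <<'E'
from s import *
goal(tgt(-.028,q[4],.03),frame(q[2],sl))
E
```

```text
t: 11.85
eef_pos: [0.5176, -0.2539, 0.0871]
tool_rot: [-0.028, 0.969, 0.135, 0.204]
contact_force: [0.0, -0.1, -0.0]
gripper_width: -0.004
grasp_force: 0.0
rot [ 0.1  0.  -0.2] xyz [-0.0486 -0.0658  0.0115]
```

```bash
python3 -m crank '[{"delta_rot":[0,0,0],"xyz":[-0.02,-0.03,0],"fingers":1},{"delta_rot":[0,0,0],"xyz":[-0.049,-0.066,0],"fingers":1},{"delta_rot":[0,0,0],"xyz":[-0.049,-0.066,0.008],"fingers":1},{"delta_rot":[0,0,0],"xyz":[-0.049,-0.066,0.011],"fingers":1},{"delta_rot":[0,0,0],"xyz":[-0.049,-0.066,0.011],"fingers":1},{"delta_rot":[0,0,0],"xyz":[-0.049,-0.066,0.011],"fingers":1}]'; python3 - <<'E'
from s import *
goal(tgt(-.028,q[4],.03),frame(q[2],sl))
w=cam('wrist'); st()
i=w['img'][60:360,130:530,::-1]; cv2.imwrite('pics/w4.png',cv2.resize(i,None,fx=2,fy=2,interpolation=cv2.INTER_CUBIC))
o=telemetry.get_obs()
for n,p in [('kM',m-.028*ux+q[4]*uy+.01*uz),('kR',m-.028*ux+(q[4]-.03)*uy+.01*uz),('kL',m-.028*ux+(q[4]+.03)*uy+.01*uz),('rock',m+.007*ux-.048*uy)]: print(n,(proj(w,T(q,p))-[130,60])*2)
E
```

```text
t: 12.45
eef_pos: [0.462, -0.2019, 0.0576]
tool_rot: [-0.028, 0.969, 0.135, 0.205]
contact_force: [0.5, -0.3, -0.1]
gripper_width: 0.001
grasp_force: 0.0
rot [ 0.1 -0.  -0.2] xyz [-0.0008 -0.0006  0.0003]
t 12.5 p [ 0.4619 -0.2019  0.0576] R [ 0.8795  0.2739  0.3892  0.2508 -0.9617  0.1101  0.4045  0.0008 -0.9145] F [ 0.4163  0.1382 -0.2642] q [ 0.8825  0.3507 -0.4496  2.2946 -0.5433  0.2561 -0.3045]
kM [381.5607 450.2842]
kR [505.9528 449.0675]
kL [257.2078 449.6442]
rock [645.7255 299.3735]
```

View pics/w4.png

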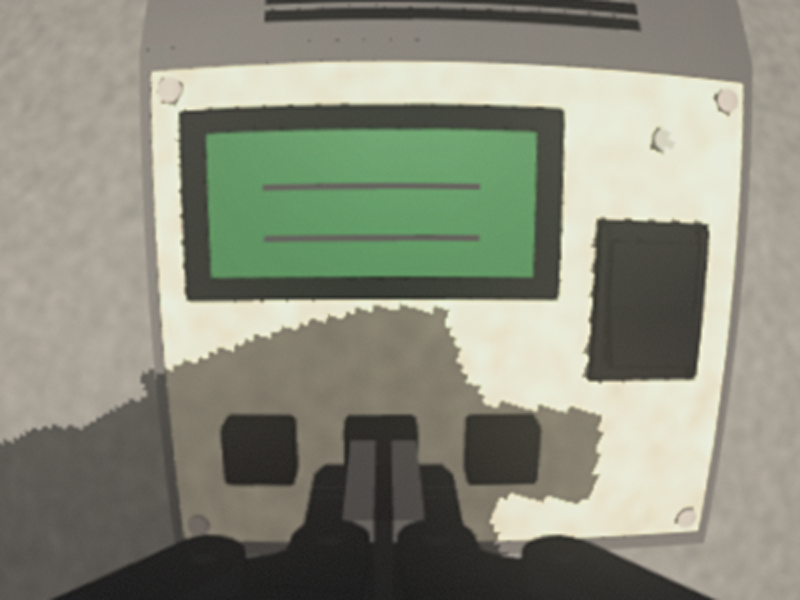

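Fingertips at (383,440) lie over the middle key, midway between the left key (260,449) and right key (502,449), as predicted. Press.

```bash
python3 -m crank '[{"delta_rot":[0,0,0],"xyz":[0,0,0.006],"fingers":1},{"delta_rot":[0,0,0],"xyz":[0,0,0.012],"fingers":1},{"delta_rot":[0,0,0],"xyz":[0,0,0.016],"fingers":1},{"delta_rot":[0,0,0],"xyz":[0,0,0.018],"fingers":1},{"delta_rot":[0,0,0],"xyz":[0,0,0.02],"fingers":1},{"delta_rot":[0,0,0],"xyz":[0,0,0.02],"fingers":1}]'; python3 -m crank '[{"delta_rot":[0,0,0],"xyz":[0,0,0.0015],"fingers":1},{"delta_rot":[0,0,0],"xyz":[0,0,0.0015],"fingers":1}]';python3 -m crank '[{"delta_rot":[0,0,0],"xyz":[0,0,0.0015],"fingers":1},{"delta_rot":[0,0,0],"xyz":[0,0,0.0015],"fingers":1}]'
```

```text
t: 13.1
eef_pos: [0.4684, -0.1989, 0.0387]
tool_rot: [-0.029, 0.969, 0.135, 0.204]
contact_force: [0.1, 1.0, -0.4]
gripper_width: 0.001
grasp_force: 0.0
t: 13.3
eef_pos: [0.4691, -0.1989, 0.0376]
tool_rot: [-0.028, 0.969, 0.135, 0.204]
contact_force: [-1.3, 0.4, 1.5]
gripper_width: 0.002
grasp_force: 0.9
t: 13.5
eef_pos: [0.4697, -0.1987, 0.0362]
tool_rot: [-0.028, 0.969, 0.135, 0.204]
contact_force: [-2.1, 0.4, 4.5]
gripper_width: -0.001
grasp_force: 1.5
```

```bash
python3 -m crank '[{"delta_rot":[0,0,0],"xyz":[0,0,0.0015],"fingers":1},{"delta_rot":[0,0,0],"xyz":[0,0,0.0015],"fingers":1}]';python3 - <<'E'
from s import *
goal(tgt(-.028,q[4],.03),frame(q[2],sl))
E
```

```text
t: 13.7
eef_pos: [0.4702, -0.1985, 0.0348]
tool_rot: [-0.028, 0.969, 0.135, 0.204]
contact_force: [-1.4, -0.2, 3.5]
gripper_width: -0.002
grasp_force: 2.0
rot [ 0.1  0.  -0.2] xyz [ 0.0003  0.0004 -0.0241]
```

```bash
python3 -m crank '[{"delta_rot":[0,0,0],"xyz":[0,0,0.0012],"fingers":1},{"delta_rot":[0,0,0],"xyz":[0,0,0.0012],"fingers":1}]'; python3 -m crank '[{"delta_rot":[0,0,0],"xyz":[0,0,0.0008],"fingers":1},{"delta_rot":[0,0,0],"xyz":[0,0,0.0008],"fingers":1}]'
```

```text
t: 13.9
eef_pos: [0.4705, -0.1985, 0.0342]
tool_rot: [-0.028, 0.969, 0.135, 0.204]
contact_force: [-7.2, 0.8, 14.8]
gripper_width: 0.001
grasp_force: 8.0
t: 14.1
eef_pos: [0.4706, -0.1985, 0.034]
tool_rot: [-0.028, 0.969, 0.135, 0.204]
contact_force: [-12.7, 1.0, 25.7]
gripper_width: 0.001
grasp_force: 14.1
```

The key bottomed out clearly (force rose to 28 N). Retract and check the station hasn't shifted.

```bash
python3 -m crank '[{"delta_rot":[0,0,0],"xyz":[0,0,-0.01],"fingers":1},{"delta_rot":[0,0,0],"xyz":[0,0,-0.04],"fingers":1},{"delta_rot":[0,0,0],"xyz":[0,0,-0.09],"fingers":1},{"delta_rot":[0,0,0],"xyz":[0,0,-0.12],"fingers":1},{"delta_rot":[0,0,0],"xyz":[0,0,-0.12],"fingers":1},{"delta_rot":[0,0,0],"xyz":[0,0,-0.12],"fingers":1},{"delta_rot":[0,0,0],"xyz":[0,0,-0.12],"fingers":1}]'; python3 - <<'E'
from s import *
st()
c=cam('top'); i0=cv2.imread('pics/top0.png'); i1=c['img'][:,:,::-1]
cv2.imwrite('pics/top1.png',i1)
g=lambda i,b: cv2.cvtColor(np.ascontiguousarray(i[b[1]:b[3],b[0]:b[2]]),cv2.COLOR_BGR2GRAY)
for n,tb in [('keys/display',(388,272,450,340)),('rocker station',(440,272,472,308)),('abs slots',(112,305,162,355)),('abs rocker',(170,293,204,330)),('abs right',(205,280,220,335))]:
    t=g(i0,tb); S=(tb[0]-12,tb[1]-12,tb[2]+12,tb[3]+12); r=cv2.matchTemplate(g(i1,S),t,cv2.TM_CCOEFF_NORMED); _,v,_,l=cv2.minMaxLoc(r); print(n,round(v,3),np.array(l)-12)
w=cam('wrist'); print('kM pred',proj(w,T(q,m-.0275*ux+q[4]*uy+.01*uz)),[(np.round(x['pixel'],1),round(x['score'],2)) for x in search_frame('wrist','preset_middle_top')[:2]])
E
```

```text
t: 14.8
eef_pos: [0.4242, -0.2109, 0.1418]
tool_rot: [-0.029, 0.969, 0.136, 0.204]
contact_force: [-0.1, 0.3, -0.6]
gripper_width: 0.002
grasp_force: 0.0
t 14.8 p [ 0.4242 -0.2109  0.1418] R [ 0.8802  0.2749  0.387   0.251  -0.9615  0.112   0.4029 -0.0014 -0.9153] F [-0.1085  0.3094 -0.5596] q [ 0.9255  0.1359 -0.3895  2.2809 -0.5329  0.5085 -0.3067]
keys/display 0.774 [0 0]
rocker station 1.0 [0 0]
abs slots 0.999 [0 0]
abs rocker 0.999 [0 0]
abs right 0.999 [0 0]
kM pred [324.0482 230.3813] [(array([321.3, 229.7]), 0.56)]
```

```bash
python3 -c "
from station import job
print(job.hand_in())"
```

```text
the job is handed in; nothing more can be done
None
```

I switched on the smoke absorber, then the soldering station, then pressed the middle preset key fully down and let it go, and handed the job in at about 15 s with neither box shifted and the arm clear; no verdict came back, and the two rockers and the key I judged only by their force readings.

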